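Fire the spring pin setter

TASK

Drive the wooden dowel pin home in the plywood clasp with the spring-driven pin setter: draw the striker back by its black handle until the sear catches, let go so that it stands cocked by itself, then press the trip button to fire it, so that the strike drives the pin flush. Draw by feel: the stroke at which the sear catches is set differently every time, and the rubber buffer just behind that point may be touched but must not be crushed. Do not let the striker slip before it is cocked, and leave the things lying around where they are.

Things in the scene. Friction and masses are not known exactly. Their poses are not given: they have to be found in the camera images.
- handle: Upright black block on the striker's carriage, the setter's only tall part: 16 mm thick along its x, 44 mm along y, 50 mm high; origin at its centre, 105 mm above the table. The carriage below is 79 mm high, nothing else of the setter over 83 mm. Its +x axis points level the way the striker is drawn back; it fires towards -x. Pinch it with the fingers closing along x.
- setter: Grey steel base of the pin setter, 360 x 165 x 12 mm, bolted down; origin on the table under the handle's place at draw 0. x: the way of drawing. The sear sits out of sight under the carriage: its nose adds 1 to 3 N of drag over the last 25 mm before it snaps up and catches. 2 mm beyond that the carriage meets the buffer; released, it comes forward and stands on the sear.
- striker (a joint): Draw of the striker, m, growing along the handle's +x: about 0.010 at the start (tip leaning on the pin), 0 with the pin flush. Spring 7.5 N at 0, rising 0.6 N per 10 mm, plus about 1 N friction; carriage 0.5 kg. The sear catches somewhere between 0.039 and 0.075, set differently each time; let go before that, it flies forward.
- buffer (a joint): Compression of the rubber buffer behind the sear, m: 0 when untouched. It takes 4 N per mm on top of the spring and friction. Crushed by more than 0.003 (12 N) it is overdrawn. Its place shifts with the hidden sear setting.
- trip_top (a point): Centre of the top of the trip button: round black cap 26 mm wide, top 75 mm above the table, in a grey round collar 54 mm high, 85 mm beside the striker's line (handle's -y side). Pressed straight down it moves up to 14 mm; it trips the sear at 7 to 12 mm with 5 to 12 N, and springs back up.
- pin (a joint): How far the wooden dowel pin (10 mm across, level, in the line of the striker) has gone into the plywood clasp, m: 0 at the start (sticks out 10 mm), 0.010 flush. It moves stiffly (18 N) and stays where it is; one strike from the cocked position drives it all the way.
- pin_head (a point): Centre of the pin's outer end, which the striker's tip hits, 66 mm above the table.
- strap_a: Bystander: loose laser-cut plywood bracelet strap, 190 mm long, up to 38 mm wide, 4 mm thick, lying flat beside the setter; origin under its centre.
- strap_b: Bystander: loose plywood bracelet strap like the other but narrower (up to 30 mm), flat, off the clasp end of the setter.
- sponge: Bystander: yellow sanding sponge, 75 x 55 x 26 mm; origin under its centre.
- glue: Bystander: white glue bottle with red cap, 44 mm wide, 120 mm tall; origin under its centre.
- water: Bystander: clear water bottle with blue cap, 66 mm wide, 210 mm tall; origin under its centre.
- pintin: Bystander: shallow open metal tin of spare dowel pins, 85 x 60 x 22 mm; origin under its centre.
- pencase: Bystander: pencil case, 200 x 75 x 50 mm; origin under its centre.

How it is judged:
By the outcome, as a careful person would: the job done as asked, in the order asked, and still so for the second after the job is handed in, with the robot touching nothing.
It also fails if it takes over 48 s, if anything falls off the work surface, if the arm or the gripper's body presses on something with over 40 N, if the wrist force passes 120 N, or if a joint passes its speed limit or range.

ROBOT

A 6-joint arm with a two-finger parallel gripper is mounted at the origin on the work surface. World frame = base frame: x ahead of the robot, y to its left, z up, the work surface at z = 0. Lengths are in m, angles in degrees, forces in N, time in s.
With the tool pointing down it reaches from about 0.4 to 0.825 m from the base axis. Payload 7 kg.
Tool frame: the origin (TCP) lies on the front face of the gripper's body, between the roots of the fingers; the fingertips stand 66 mm ahead of it and the grasp point (between the pads) lies 47 mm ahead of it (nose_length is the distance from the TCP to the fingertips, in m); y points along the fingers, z is the direction in which the jaws open and shut, and the axes are right-handed (so a half turn about y gives the same grasp; the last joint's range is limited). The gripper opens to 88 mm and grips with 3 to 60 N. Pads are 19 mm wide; open, the fingers measure 130 mm over their backs; the gripper's body (78 mm by 193 mm) begins 47 mm behind the grasp point.
Start: joints at [-56.03, 20.546, 0.682, 0, -70.136, -16.507], TCP at [0.203, -0.644, 0.292] pointing down, gripper open.
Joint ranges: [-176.03, 176.03], [-82.01, 121.73], [-58.28, 71.71], [-173.87, 95.51], [-174.79, -0.11], [-173.66, 173.66]. Speed limits (degrees/s): [136.94, 136.94, 172.46, 180, 180, 180].

INTERFACE

Orientations are given as [roll, pitch, yaw] about the fixed x, y, z axes, in that order (R = Rz(yaw) Ry(pitch) Rx(roll)).
In Python, from plant import get_state, capture, close_job, nose_length gives the robot as it stands.
- The arm moves only by the tool apply_moves, never from a script. Its argument "rows" is a list of rows, each a list of 2 entries, a list of its own where there are three numbers: the shift along the tool's x, y, z in m, then the turn about the tool's y in degrees. In form: [[[tx, ty, tz], yaw], ...]. A call has 1 to 20 rows; each row is the pose to reach, as a shift and turn from the pose commanded when the call began, along the tool's axes at that moment; what a row does not reach only later rows make up. A row lasts 1/8 s, in which the tool goes at most 62.5 mm and 10.7 degrees, less where a joint would pass 70% of its speed; a pose out of reach is approached as far as the arm can. A call with a gripper value outside its range is refused whole. "gripper" is the opening, from 0 (shut) to 1 (fully open), set as the call begins (left out, the last holds). The fingers move at their own pace and stop on an object; "grip_force" is the grip in N (left out, the last holds). Time passes only in rows, so rows that repeat a pose let the fingers close. It gives the time, the measured TCP pose, the force and the opening at its end, in the units of the state.
- get_state(): the state, without advancing time (a new reading comes with each control period).
- capture(name): name is "scene" or "top"; returns a dict with "pixels" (384x512x3 uint8, blue, green, red), "z_map" (384x512 float32, m along the optical axis (not along the pixel's ray), 0 where there is no reading), "intrinsics" (3x3 intrinsics, pixels), "rvec" (rotation vector, rad) and "tvec" (3), from world to camera coordinates, as OpenCV has them. Camera axes: x right, y down, z forward; pixel columns grow to the right and rows downward; lengths in m; the calibration is good to about 2 mm. A picture is of the moment at which its call begins.
- close_job(): hands the job in, once; it reports no verdict.
The state is a dict: "time_s": time; "joints": joint angles; "qd": joint speeds; "joint_torque": joint torques, N m; "tcp_pos": TCP position; "eef_rot": TCP orientation; "contact_force": force on the tool from outside, world axes, zero at the start; "moment": the same for the moment, N m; "gripper_width": finger opening in m.
Only numpy, scipy, OpenCV 4.12 (cv2) and the standard library are available. Lean on these libraries where they do the work, as an engineer would, in place of code of your own. Each camera call takes 0.05 s, during which the arm holds its last target.

## Working session

There is one attempt and no reset: what is moved stays moved. The work goes in short steps, Python scripts to look and compute and a tool call to move; the robot and the scene stay as the last step left them, time stands still between calls to the robot, and variables do not carry over. Pictures are saved under pics/ and viewed, and the job is handed in when it is done.

Besides the shell and the picture viewer there is one more tool, called after "Emit:" by a JSON object that holds its "fn" and its "kwargs". apply_moves: Moves the arm, as the interface text tells. Its arguments: {"type":"object","properties":{"rows":{"type":"array"},"gripper":{"type":"number"},"grip_force":{"type":"number"}},"required":["rows"]}

```bash
mkdir -p pics; cat > h.py <<'E'
import numpy as np, cv2
from plant import get_state, capture, close_job, nose_length
def cam(n):
    c=capture(n); c['R']=cv2.Rodrigues(np.array(c['rvec'],float))[0]; c['t']=np.array(c['tvec'],float).reshape(3); c['K']=np.array(c['intrinsics'],float); return c
def world(c):
    z=np.array(c['z_map'],float); h,w=z.shape; u,v=np.meshgrid(np.arange(w),np.arange(h)); K=c['K']
    P=np.stack([(u-K[0,2])/K[0,0]*z,(v-K[1,2])/K[1,1]*z,z],-1)
    W=(P-c['t'])@c['R']; W[z<=0]=np.nan; return W
E
python3 - <<'E'
from h import *
s=get_state(); print(s, nose_length)
for n in('scene','top'):
    c=cam(n); cv2.imwrite(f'pics/{n}0.png',c['pixels']); np.savez(f'{n}0.npz',**{k:c[k] for k in('pixels','z_map','R','t','K')})
    print(n,-c['R'].T@c['t'],c['R'],c['K'])
E
```

```text
{'time_s': 0.0, 'joints': array([-5.60286475e+01,  2.05910994e+01,  6.32223545e-01, -1.92237894e-02,
       -7.01351841e+01, -1.65079204e+01]), 'qd': array([ 0.0484073 ,  0.07318349, -0.03809264,  0.02164644,  0.03813126,
        0.01515916]), 'joint_torque': array([ 4.92872332e-04, -5.82720244e+01,  2.93052399e+01,  6.99735001e+00,
        6.73428556e-03, -2.09383011e-04]), 'tcp_pos': array([ 0.20243701, -0.6435215 ,  0.29121743]), 'eef_rot': array([-8.99046818e+01,  9.40285795e-03,  1.74568928e+01]), 'contact_force': array([-0.62301147, -0.73609169, -0.13954866]), 'moment': array([0.00632038, 0.00982858, 0.00075972]), 'gripper_width': 0.08718610817308492} 0.0656
scene [ 1.37723391 -0.33251963  1.06926018] [[ 0.41473215  0.90983589 -0.01399624]
 [ 0.67979761 -0.32002469 -0.65989348]
 [-0.60487392  0.26416444 -0.75122879]] [[409.4136404    0.         257.33702356]
 [  0.         409.4136404  194.17824372]
 [  0.           0.           1.        ]]
top [ 0.43404529 -0.01573478  1.52817954] [[-2.71372868e-02 -9.99627735e-01 -2.82111428e-03]
 [-9.94292372e-01  2.72835295e-02 -1.03142075e-01]
 [ 1.03180649e-01  6.01633170e-06 -9.94662633e-01]] [[412.19843541   0.         254.21940047]
 [  0.         412.19843541 193.18183069]
 [  0.           0.           1.        ]]
```

View pics/scene0.png

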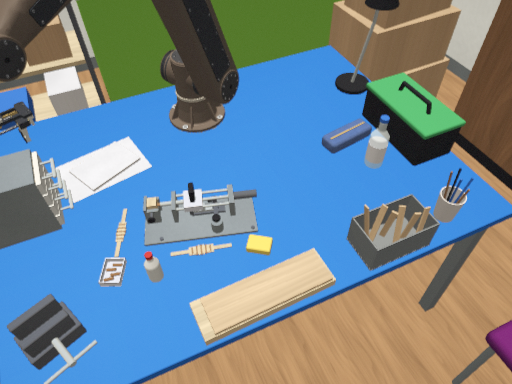

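View pics/top0.png

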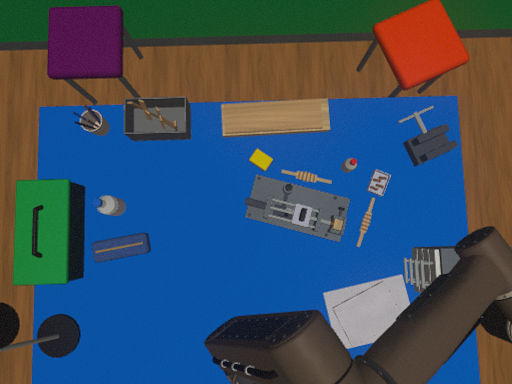

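The scene view shows the setter at about (200,210), with the clasp at the left end (152,205), the handle at (191,190) and the trip at (216,220). In the top view they are at about (337,223), (302,213) and (288,187).

```bash
python3 - <<'E'
from h import *
a=np.load('scene0.npz');b=np.load('top0.npz')
i=cv2.resize(a['pixels'][165:250,135:265],None,fx=6,fy=6,interpolation=cv2.INTER_CUBIC);cv2.imwrite('pics/s1.png',i)
i=cv2.resize(b['pixels'][165:250,235:365],None,fx=6,fy=6,interpolation=cv2.INTER_CUBIC);cv2.imwrite('pics/t1.png',i)
for n,c in(('scene',a),('top',b)):
    W=world(c); px=c['pixels'].astype(int)
    ok=(W[...,0]>0.3)&(W[...,0]<0.85)&(np.abs(W[...,1]+0.2)<0.4)
    def rep(l,m):
        P=W[m]; print(n,l,len(P),P.mean(0).round(4) if len(P) else '')
        return P
    roi=np.zeros(ok.shape,bool)
    if n=='scene': roi[165:250,135:265]=1
    else: roi[165:250,235:365]=1
    dark=px.max(-1)<60
    P=rep('handle top',roi&(W[...,2]>0.122)&(W[...,2]<.14))
    print(P.round(3)[:60].tolist())
    r,cc=np.where(roi&(W[...,2]>0.122)); print(r.min(),r.max(),cc.min(),cc.max())
    P=rep('z70-80',roi&(W[...,2]>0.070)&(W[...,2]<.08)&dark)
    r,cc=np.where(roi&(W[...,2]>0.070)&(W[...,2]<.08)&dark);print(list(zip(cc,r,P.round(3).tolist()))[:40])
E
```

```text
scene handle top 62 [ 0.5095 -0.1803  0.1284]
[[0.486, -0.18, 0.13], [0.486, -0.177, 0.128], [0.491, -0.175, 0.133], [0.49, -0.171, 0.131], [0.487, -0.168, 0.126], [0.49, -0.181, 0.13], [0.488, -0.178, 0.127], [0.49, -0.175, 0.128], [0.497, -0.173, 0.133], [0.496, -0.17, 0.131], [0.494, -0.183, 0.13], [0.499, -0.177, 0.132], [0.497, -0.174, 0.129], [0.5, -0.171, 0.131], [0.495, -0.183, 0.127], [0.499, -0.181, 0.13], [0.499, -0.178, 0.128], [0.502, -0.175, 0.13], [0.503, -0.172, 0.13], [0.499, -0.185, 0.126], [0.501, -0.182, 0.127], [0.506, -0.18, 0.131], [0.504, -0.176, 0.128], [0.507, -0.174, 0.13], [0.506, -0.186, 0.13], [0.504, -0.183, 0.127], [0.509, -0.181, 0.13], [0.51, -0.178, 0.13], [0.51, -0.175, 0.129], [0.505, -0.171, 0.122], [0.511, -0.188, 0.131], [0.512, -0.185, 0.13], [0.513, -0.182, 0.13], [0.511, -0.179, 0.127], [0.516, -0.177, 0.131], [0.512, -0.173, 0.125], [0.512, -0.189, 0.128], [0.516, -0.186, 0.131], [0.518, -0.184, 0.132], [0.519, -0.181, 0.131], [0.52, -0.178, 0.13], [0.518, -0.175, 0.127], [0.514, -0.19, 0.125], [0.519, -0.187, 0.129], [0.519, -0.184, 0.128]
[... 5340 characters left out ...]
4(189), [0.597, -0.133, 0.073]), (np.int64(289), np.int64(189), [0.596, -0.139, 0.076]), (np.int64(263), np.int64(202), [0.553, -0.046, 0.072]), (np.int64(340), np.int64(207), [0.528, -0.318, 0.072]), (np.int64(339), np.int64(208), [0.524, -0.314, 0.073]), (np.int64(340), np.int64(208), [0.524, -0.318, 0.071]), (np.int64(341), np.int64(208), [0.524, -0.32, 0.075]), (np.int64(342), np.int64(208), [0.524, -0.324, 0.076]), (np.int64(343), np.int64(208), [0.524, -0.327, 0.076]), (np.int64(339), np.int64(209), [0.521, -0.314, 0.073]), (np.int64(340), np.int64(209), [0.52, -0.317, 0.076]), (np.int64(342), np.int64(209), [0.52, -0.324, 0.073]), (np.int64(343), np.int64(209), [0.52, -0.328, 0.074])]
```

View pics/s1.png

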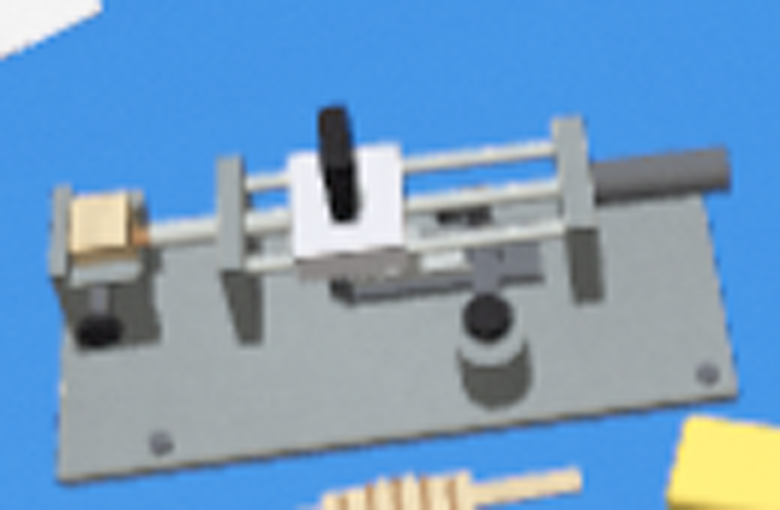

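View pics/t1.png

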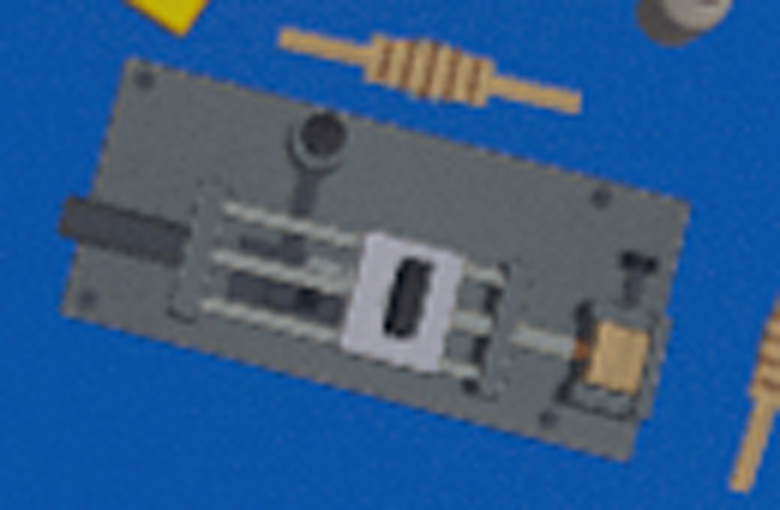

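```bash
python3 - <<'E'
from h import *
a=np.load('scene0.npz');b=np.load('top0.npz')
def ray(c,uv,z):
    d=np.linalg.inv(c['K'])@np.array([uv[0],uv[1],1.]); d=c['R'].T@d; o=-c['R'].T@c['t']; return o+d*(z-o[2])/d[2]
# base rect from top: height 5..18mm
W=world(b); m=((W[...,2]>0.006)&(W[...,2]<.03)); px=b['pixels'].astype(int)
sat=px.max(-1)-px.min(-1); m&=sat<30
lab=cv2.connectedComponentsWithStats(m.astype(np.uint8))
L=lab[1]; k=[i for i in range(1,lab[0]) if lab[2][i,4]>1000]; print([lab[2][i] for i in k])
roi=np.zeros(m.shape,bool); roi[165:250,235:365]=1
big=L==L[roi][np.bincount(L[roi])[1:].argmax()*0] if 0 else None
cnt=np.bincount(L[roi]); cnt[0]=0; M=L==cnt.argmax()
P=np.array([ray(b,(u,v),.012)[:2] for v,u in np.argwhere(M)]).astype(np.float32)
print('base',cv2.minAreaRect(P*1000))
for n,c in(('top',b),('scene',a)):
    px=c['pixels'].astype(int);W=world(c);roi=np.zeros(px.shape[:2],bool)
    if n=='scene': roi[165:250,135:265]=1
    else: roi[165:250,235:365]=1
    m=roi&(W[...,2]>.1); 
    P=W[m&(W[...,2]>.118)]; 
    r,q=np.where(m);print(n,'px',r.min(),r.max(),q.min(),q.max())
    Q=np.array([ray(c,(u,v),.13)[:2] for v,u in np.argwhere(m&(W[...,2]>.12))]).astype(np.float32)
    print(n,'handle on z=.13',Q.mean(0),cv2.minAreaRect(Q*1000))
    cx,cy=((288.5,187) if n=='top' else (216,217.5))
    vv,uu=np.indices(m.shape); t=((uu-cx)**2+(vv-cy)**2<36)&(px.max(-1)<55)
    if n=='scene':print(px.max(-1)[210:226,208:226])
    else: print(px.max(-1)[180:196,280:298])
    Q=np.array([ray(c,(u,v),.075)[:2] for v,u in np.argwhere(t)]).astype(np.float32)
    print(n,'trip',Q.mean(0),cv2.minEnclosingCircle(Q*1000))
E
```

```text
[array([ 287,  184,   63,   38, 1056], dtype=int32), array([ 333,  281,   68,   66, 2399], dtype=int32), array([  37,  314,   43,   43, 1308], dtype=int32)]
base ((545.8123779296875, -246.22816467285156), (221.28677368164062, 97.3707504272461), 73.7450942993164)
top px 208 221 299 306
top handle on z=.13 [ 0.5022332  -0.17968269] ((502.4567565917969, -180.12081909179688), (15.58352279663086, 42.92922592163086), 73.78473663330078)
[[127 155 154 162 164 165 166 166 164 164 163 162 164 164 161 165 166 168]
 [100 105 107 140 154 151 151 161 165 166 166 164 165 162 165 163 165 166]
 [103 104 103 100  99 103 102 140 155 152 153 162 166 166 164 164 165 163]
 [100 103 101 103 105 105 103  99 104  97  97 139 158 152 154 158 167 167]
 [103 105 106 104 100 102  85  59  53  49  58  88 113 105 112 133 154 154]
 [103 101 101  98  96  92  53  50  52  49  51  63  97 104 107 105 108 109]
 [105 104  96  83  96  72  57  61  56  53  57  50  79 106 105 108 105 105]
 [103 103  95  80 100  63  54  56  58  58  60  57  76 109 104 105 106 103]
 [104 103  88  73 103  74  55  59  58  60  60  58  83 110 108 107 
[... 1401 characters left out ...]
]
 [175 174 174 166  86  53  55  56  54  56  49  49 108 174 171 171 172 170]
 [177 177 174 167 100  45  48  50  51  49  41  54 135 173 169 171 170 170]
 [177 176 175 168 129  64  29  43  36  26  36  93 159 174 164 172 171 171]
 [176 175 176 173 168 131  88  58  46  56 102 144 173 168 147 168 172 172]
 [176 175 175 167 172 170 151 128 116 130 158 174 173 162 117 157 172 172]
 [176 176 172 140 168 172 172 170 164 174 173 172 162 138  96 151 173 172]
 [175 174 169 125 145 162 169 171 172 172 166 160 127  85  92 139 173 172]
 [174 175 169 131  93 118 147 149 155 150 131 117  83  84  92 135 174 173]]
scene trip [ 0.6100523  -0.13870637] ((610.03955078125, -140.39254760742188), 12.420313835144043)
```

Emit:
{"fn": "apply_moves", "kwargs": {"rows": [[[0.02,0.003,0.017],1.5],[[0.055,0.008,0.046],4.5],[[0.095,0.013,0.079],7.5],[[0.135,0.018,0.112],10.7],[[0.175,0.023,0.145],14],[[0.215,0.028,0.179],17],[[0.255,0.033,0.212],20.2],[[0.295,0.038,0.245],23.4],[[0.335,0.042,0.278],26.5],[[0.37,0.046,0.307],29.3],[[0.4,0.048,0.332],31.7],[[0.42,0.05,0.349],33.2],[[0.425,0.05,0.353],33.7],[[0.425,0.05,0.353],33.7],[[0.425,0.05,0.353],33.7]], "gripper": 1}}

```text
time_s: 1.98
tcp_pos: [0.5015, -0.1802, 0.2421]
eef_rot: [-90.0, 0.0, -16.3]
contact_force: [-0.1, -1.2, 0.4]
gripper_width: 0.0876
```

```bash
python3 - <<'E'
from h import *
s=get_state(); print(s['time_s'],s['tcp_pos'],s['eef_rot'],s['contact_force'])
c=cam('scene'); i=cv2.resize(c['pixels'][110:260,125:275],None,fx=4,fy=4,interpolation=cv2.INTER_CUBIC);cv2.imwrite('pics/s2.png',i)
E
```

```text
1.975 [ 0.50154014 -0.18022848  0.24214511] [-9.00026637e+01  1.21289211e-02 -1.62612458e+01] [-0.05032875 -1.2248537   0.37105952]
```

View pics/s2.png

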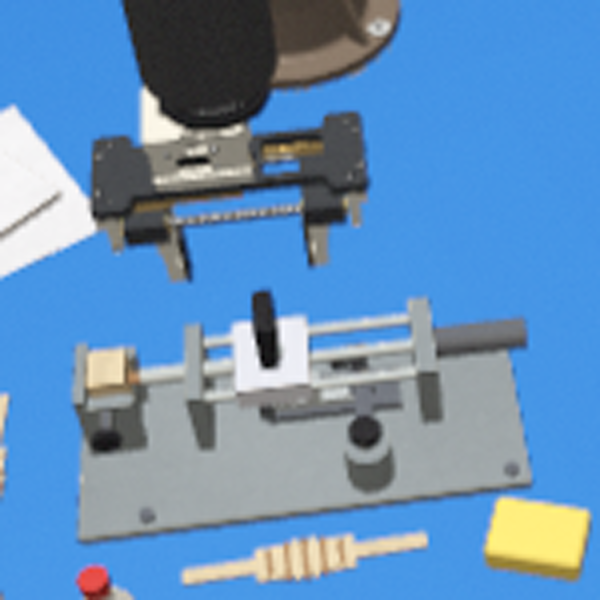

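Emit:
{"fn": "apply_moves", "kwargs": {"rows": [[[0.001,0.015,0],0],[[0.001,0.04,0],0],[[0.001,0.065,0],0],[[0.001,0.08,0],0],[[0.001,0.087,0],0],[[0.001,0.087,0],0]]}}

```text
time_s: 2.78
tcp_pos: [0.503, -0.18, 0.155]
eef_rot: [-90.0, 0.0, -16.2]
contact_force: [-0.7, -0.2, 0.4]
gripper_width: 0.088
```

Emit:
{"fn": "apply_moves", "kwargs": {"rows": [[[0,0,0],0],[[0,0,0],0],[[0,0,0],0],[[0,0,0],0],[[0,0,0],0],[[0,0,0],0],[[0,0,0],0],[[0,0,0],0]], "gripper": 0.12, "grip_force": 5}}

```text
time_s: 3.78
tcp_pos: [0.5032, -0.1792, 0.1551]
eef_rot: [-89.9, -0.0, -16.3]
contact_force: [0.6, 11.2, 2.0]
gripper_width: 0.0166
```

```bash
python3 - <<'E'
from h import *
u=np.array([.2800,.96,0])
for _ in range(3):
    s=get_state(); print(s['time_s'],s['tcp_pos'],s['eef_rot'],s['contact_force'],s['gripper_width'],s['contact_force']@u); cam('top')
c=cam('scene'); i=cv2.resize(c['pixels'][110:260,125:275],None,fx=4,fy=4,interpolation=cv2.INTER_CUBIC);cv2.imwrite('pics/s3.png',i)
E
```

```text
3.775 [ 0.50318913 -0.17918184  0.15513982] [-8.99259717e+01 -1.71236664e-02 -1.62538804e+01] [ 0.60504127 11.16086359  1.96002092] 0.016594021940289583 10.8838406034421
3.825 [ 0.50326471 -0.17891807  0.15513701] [-8.99066887e+01 -1.84512194e-02 -1.62534568e+01] [-0.21415535  6.74992135  0.11589174] 0.01590054479989312 6.41996099704253
3.875 [ 0.50325762 -0.17890252  0.15514194] [-8.99134123e+01 -1.77397185e-02 -1.62389378e+01] [1.07786564 8.02029773 1.63824522] 0.015897920085898673 8.00128820024442
```

View pics/s3.png

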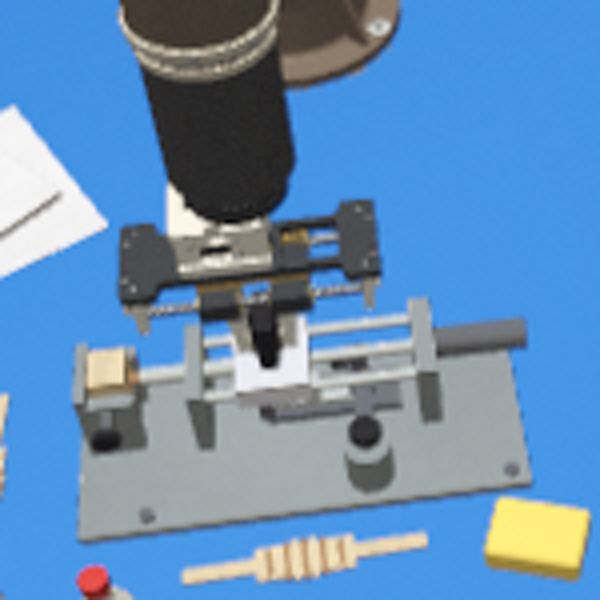

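The handle is gripped, with fingers either side of it at (265,330). The tool reads +8 N along the draw, so the handle sits about 1 mm behind the jaw centre. I'll shift back to relieve that, then firm up the grip.

Emit:
{"fn": "apply_moves", "kwargs": {"rows": [[[0,0,0.001],0],[[0,0,0.0015],0],[[0,0,0.0015],0]]}}

```text
time_s: 4.35
tcp_pos: [0.5034, -0.1786, 0.1551]
eef_rot: [-90.0, 0.0, -16.2]
contact_force: [0.4, -1.5, -0.8]
gripper_width: 0.0158
```

Emit:
{"fn": "apply_moves", "kwargs": {"rows": [[[0,0,0],0],[[0,0,0.001],0],[[0,0,0.001],0],[[0,0,0.001],0]], "gripper": 0, "grip_force": 45}}

```text
time_s: 4.85
tcp_pos: [0.5034, -0.1784, 0.1551]
eef_rot: [-90.1, 0.0, -16.2]
contact_force: [0.4, -7.8, -2.9]
gripper_width: 0.0162
```

```bash
cat > f.py <<'E'
from h import *
u=np.array([.2800,.96,0]); s=get_state(); p=s['tcp_pos']
print(round(s['time_s'],3),'along %.2f mm'%(1000*(p@u-(np.array([.5025,-.18,0])@u))),'F.u %.2f'%(s['contact_force']@u),s['contact_force'].round(1),'w %.4f'%s['gripper_width'],p.round(4))
E
python3 f.py
```

```text
4.85 along 1.83 mm F.u -7.38 [ 0.4 -7.8 -2.9] w 0.0162 [ 0.5034 -0.1784  0.1551]
```

Emit:
{"fn": "apply_moves", "kwargs": {"rows": [[[0,0,0.001],0],[[0,0,0.002],0],[[0,0,0.003],0],[[0,0,0.004],0],[[0,0,0.005],0],[[0,0,0.006],0],[[0,0,0.007],0],[[0,0,0.008],0],[[0,0,0.009],0],[[0,0,0.01],0]]}}

```text
time_s: 6.1
tcp_pos: [0.5061, -0.1691, 0.1551]
eef_rot: [-90.1, 0.0, -16.3]
contact_force: [-1.0, -9.9, -3.0]
gripper_width: 0.0157
```

```bash
python3 f.py
```

```text
6.1 along 11.50 mm F.u -9.81 [-1.  -9.9 -3. ] w 0.0157 [ 0.5061 -0.1691  0.1551]
```

Emit:
{"fn": "apply_moves", "kwargs": {"rows": [[[0,0,0.001],0],[[0,0,0.002],0],[[0,0,0.003],0],[[0,0,0.004],0],[[0,0,0.005],0],[[0,0,0.006],0],[[0,0,0.007],0],[[0,0,0.008],0],[[0,0,0.009],0],[[0,0,0.01],0]]}}

```text
time_s: 7.35
tcp_pos: [0.5088, -0.1599, 0.1551]
eef_rot: [-90.1, 0.0, -16.3]
contact_force: [0.1, -13.2, -3.4]
gripper_width: 0.0158
```

```bash
python3 f.py
```

```text
7.35 along 21.03 mm F.u -12.61 [  0.1 -13.2  -3.4] w 0.0158 [ 0.5088 -0.1599  0.1551]
```

Emit:
{"fn": "apply_moves", "kwargs": {"rows": [[[0,0,0.001],0],[[0,0,0.002],0],[[0,0,0.003],0],[[0,0,0.004],0],[[0,0,0.004],0]]}}

```text
time_s: 7.98
tcp_pos: [0.5099, -0.1559, 0.1551]
eef_rot: [-90.1, 0.0, -16.2]
contact_force: [0.0, -10.6, -2.4]
gripper_width: 0.0157
```

Emit:
{"fn": "apply_moves", "kwargs": {"rows": [[[0,0,0.001],0],[[0,0,0.002],0],[[0,0,0.003],0],[[0,0,0.004],0],[[0,0,0.004],0]]}}

```text
time_s: 8.6
tcp_pos: [0.511, -0.152, 0.1551]
eef_rot: [-90.1, 0.0, -16.2]
contact_force: [0.3, -11.6, -2.0]
gripper_width: 0.0159
```

Emit:
{"fn": "apply_moves", "kwargs": {"rows": [[[0,0,0.001],0],[[0,0,0.001],0]]}}

```text
time_s: 8.85
tcp_pos: [0.5113, -0.1511, 0.1551]
eef_rot: [-90.1, 0.0, -16.2]
contact_force: [-0.6, -11.5, -2.2]
gripper_width: 0.0158
```

Emit:
{"fn": "apply_moves", "kwargs": {"rows": [[[0,0,0.001],0],[[0,0,0.001],0]]}}

```text
time_s: 9.1
tcp_pos: [0.5116, -0.1502, 0.1551]
eef_rot: [-90.1, 0.0, -16.3]
contact_force: [0.3, -11.2, -2.1]
gripper_width: 0.016
```

```bash
python3 f.py
```

```text
9.1 along 31.19 mm F.u -10.67 [  0.3 -11.2  -2.1] w 0.0160 [ 0.5116 -0.1502  0.1551]
```

Emit:
{"fn": "apply_moves", "kwargs": {"rows": [[[0,0,0.001],0],[[0,0,0.001],0]]}}

```text
time_s: 9.35
tcp_pos: [0.5119, -0.1492, 0.1551]
eef_rot: [-90.1, 0.0, -16.2]
contact_force: [-0.8, -11.5, -1.6]
gripper_width: 0.0159
```

Emit:
{"fn": "apply_moves", "kwargs": {"rows": [[[0,0,0.001],0],[[0,0,0.001],0]]}}

```text
time_s: 9.6
tcp_pos: [0.5121, -0.1482, 0.1551]
eef_rot: [-90.1, 0.0, -16.3]
contact_force: [-0.2, -11.8, -2.2]
gripper_width: 0.0154
```

```bash
python3 f.py
```

```text
9.6 along 33.20 mm F.u -11.36 [ -0.2 -11.8  -2.2] w 0.0154 [ 0.5121 -0.1482  0.1551]
```

Emit:
{"fn": "apply_moves", "kwargs": {"rows": [[[0,0,0.001],0],[[0,0,0.001],0]]}}

```text
time_s: 9.85
tcp_pos: [0.5125, -0.1473, 0.1551]
eef_rot: [-90.1, 0.0, -16.2]
contact_force: [0.9, -11.8, -2.1]
gripper_width: 0.0158
```

Emit:
{"fn": "apply_moves", "kwargs": {"rows": [[[0,0,0.001],0],[[0,0,0.001],0]]}}

```text
time_s: 10.1
tcp_pos: [0.5128, -0.1463, 0.1551]
eef_rot: [-90.1, 0.0, -16.3]
contact_force: [0.7, -12.4, -1.5]
gripper_width: 0.0153
```

Emit:
{"fn": "apply_moves", "kwargs": {"rows": [[[0,0,0.001],0],[[0,0,0.001],0]]}}

```text
time_s: 10.35
tcp_pos: [0.513, -0.1453, 0.1551]
eef_rot: [-90.1, 0.0, -16.3]
contact_force: [0.9, -11.4, -2.4]
gripper_width: 0.0154
```

Emit:
{"fn": "apply_moves", "kwargs": {"rows": [[[0,0,0.001],0],[[0,0,0.001],0]]}}

```text
time_s: 10.6
tcp_pos: [0.5133, -0.1444, 0.1551]
eef_rot: [-90.1, 0.0, -16.3]
contact_force: [0.4, -11.5, -2.2]
gripper_width: 0.016
```

Emit:
{"fn": "apply_moves", "kwargs": {"rows": [[[0,0,0.001],0],[[0,0,0.001],0]]}}

```text
time_s: 10.85
tcp_pos: [0.5136, -0.1435, 0.1551]
eef_rot: [-90.1, 0.0, -16.3]
contact_force: [-0.4, -11.0, -3.1]
gripper_width: 0.0156
```

Emit:
{"fn": "apply_moves", "kwargs": {"rows": [[[0,0,0.001],0],[[0,0,0.001],0]]}}

```text
time_s: 11.1
tcp_pos: [0.5138, -0.1425, 0.1551]
eef_rot: [-90.1, 0.0, -16.3]
contact_force: [-0.0, -10.7, -1.7]
gripper_width: 0.0155
```

Emit:
{"fn": "apply_moves", "kwargs": {"rows": [[[0,0,0.001],0],[[0,0,0.001],0]]}}

```text
time_s: 11.35
tcp_pos: [0.5141, -0.1415, 0.1551]
eef_rot: [-90.1, 0.0, -16.3]
contact_force: [0.9, -11.4, -1.6]
gripper_width: 0.0158
```

Emit:
{"fn": "apply_moves", "kwargs": {"rows": [[[0,0,0.001],0],[[0,0,0.001],0]]}}

```text
time_s: 11.6
tcp_pos: [0.5144, -0.1405, 0.1551]
eef_rot: [-90.1, 0.0, -16.3]
contact_force: [0.4, -11.7, -1.9]
gripper_width: 0.0158
```

Emit:
{"fn": "apply_moves", "kwargs": {"rows": [[[0,0,0.001],0],[[0,0,0.001],0]]}}

```text
time_s: 11.85
tcp_pos: [0.5147, -0.1396, 0.1551]
eef_rot: [-90.1, 0.0, -16.3]
contact_force: [-1.0, -10.5, -2.3]
gripper_width: 0.016
```

Emit:
{"fn": "apply_moves", "kwargs": {"rows": [[[0,0,0.001],0],[[0,0,0.001],0]]}}

```text
time_s: 12.1
tcp_pos: [0.5149, -0.1388, 0.1551]
eef_rot: [-90.1, 0.0, -16.3]
contact_force: [-0.4, -12.8, -1.5]
gripper_width: 0.0156
```

Emit:
{"fn": "apply_moves", "kwargs": {"rows": [[[0,0,0.001],0],[[0,0,0.001],0]]}}

```text
time_s: 12.35
tcp_pos: [0.5151, -0.1382, 0.1551]
eef_rot: [-90.2, 0.0, -16.3]
contact_force: [0.5, -15.5, -3.0]
gripper_width: 0.0157
```

```bash
python3 f.py
```

```text
12.35 along 43.69 mm F.u -14.71 [  0.5 -15.5  -3. ] w 0.0157 [ 0.5151 -0.1382  0.1551]
```

The force rose by about 4 N over the last two steps while the travel slowed, so the buffer is touched by about 1 mm and the sear point has been passed. I'll ease forward while still gripping, to check that the sear holds.

Emit:
{"fn": "apply_moves", "kwargs": {"rows": [[[0,0,-0.0005],0],[[0,0,-0.001],0],[[0,0,-0.0015],0],[[0,0,-0.002],0],[[0,0,-0.0025],0],[[0,0,-0.003],0],[[0,0,-0.003],0]]}}

```text
time_s: 13.22
tcp_pos: [0.5144, -0.1404, 0.1551]
eef_rot: [-90.1, 0.0, -16.3]
contact_force: [-0.7, -10.6, -1.4]
gripper_width: 0.0159
```

```bash
python3 f.py
```

```text
13.225 along 41.32 mm F.u -10.36 [ -0.7 -10.6  -1.4] w 0.0159 [ 0.5144 -0.1404  0.1551]
```

Emit:
{"fn": "apply_moves", "kwargs": {"rows": [[[0,0,-0.0005],0],[[0,0,-0.001],0],[[0,0,-0.001],0]]}}

```text
time_s: 13.6
tcp_pos: [0.5142, -0.1414, 0.1551]
eef_rot: [-90.1, 0.0, -16.3]
contact_force: [0.6, -10.2, -1.9]
gripper_width: 0.0161
```

```bash
python3 f.py
```

```text
13.6 along 40.33 mm F.u -9.64 [  0.6 -10.2  -1.9] w 0.0161 [ 0.5142 -0.1414  0.1551]
```

Emit:
{"fn": "apply_moves", "kwargs": {"rows": [[[0,0,-0.0005],0],[[0,0,-0.001],0],[[0,0,-0.001],0]]}}

```text
time_s: 13.98
tcp_pos: [0.5141, -0.1416, 0.1551]
eef_rot: [-90.0, 0.0, -16.2]
contact_force: [-0.5, -6.3, -1.9]
gripper_width: 0.0157
```

```bash
python3 f.py
```

```text
13.975 along 40.13 mm F.u -6.19 [-0.5 -6.3 -1.9] w 0.0157 [ 0.5141 -0.1416  0.1551]
```

Emit:
{"fn": "apply_moves", "kwargs": {"rows": [[[0,0,-0.0005],0],[[0,0,-0.001],0],[[0,0,-0.001],0]]}}

```text
time_s: 14.35
tcp_pos: [0.5141, -0.1417, 0.1551]
eef_rot: [-90.0, -0.0, -16.2]
contact_force: [1.6, -0.3, -1.2]
gripper_width: 0.0158
```

```bash
python3 f.py
```

```text
14.35 along 39.97 mm F.u 0.20 [ 1.6 -0.3 -1.2] w 0.0158 [ 0.5141 -0.1417  0.1551]
```

The position has stopped at 40.0 mm and the force has fallen to about 0, so the sear is holding the carriage. Now release and lift.

Emit:
{"fn": "apply_moves", "kwargs": {"rows": [[[0,0,0],0],[[0,0,0],0],[[0,0,0],0],[[0,0,0],0],[[0,0,0],0],[[0,0,0],0],[[0,0,0],0],[[0,0,0],0]], "gripper": 0.9}}

```text
time_s: 15.35
tcp_pos: [0.514, -0.142, 0.1552]
eef_rot: [-90.0, -0.0, -16.2]
contact_force: [-0.3, 0.3, 1.3]
gripper_width: 0.0781
```

Emit:
{"fn": "apply_moves", "kwargs": {"rows": [[[0,-0.01,0],0],[[0,-0.035,0],0],[[0,-0.06,0],0],[[0,-0.08,0],0],[[0,-0.085,0],0],[[0,-0.085,0],0]]}}

```text
time_s: 16.1
tcp_pos: [0.5139, -0.1419, 0.2403]
eef_rot: [-90.0, -0.0, -16.2]
contact_force: [0.0, 0.3, -0.6]
gripper_width: 0.0788
```

```bash
python3 - <<'E'
from h import *
s=get_state(); print(s['time_s'],s['tcp_pos'],s['eef_rot'],s['contact_force'],s['gripper_width'])
for n in('scene','top'):
    c=cam(n);p=c['pixels'];p=p[110:260,125:275] if n=='scene' else p[150:300,220:370]
    cv2.imwrite(f'pics/{n}4.png',cv2.resize(p,None,fx=4,fy=4,interpolation=cv2.INTER_CUBIC))
T=np.array([.606,-.1375,0])-s['tcp_pos']
import math
from scipy.spatial.transform import Rotation as R
print(R.from_euler('xyz',s['eef_rot'],degrees=True).as_matrix().T@T)
E
```

```text
16.1 [ 0.51394947 -0.14190101  0.24026866] [-8.99777132e+01 -2.65780401e-02 -1.62431855e+01] [ 0.0302627   0.27841113 -0.58541265] 0.07879577429151606
[0.08703367 0.2403207  0.02987975]
```

View pics/scene4.png

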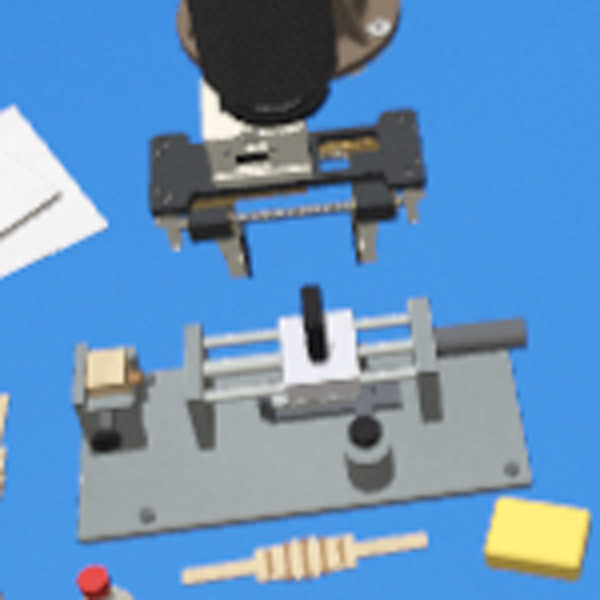

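View pics/top4.png

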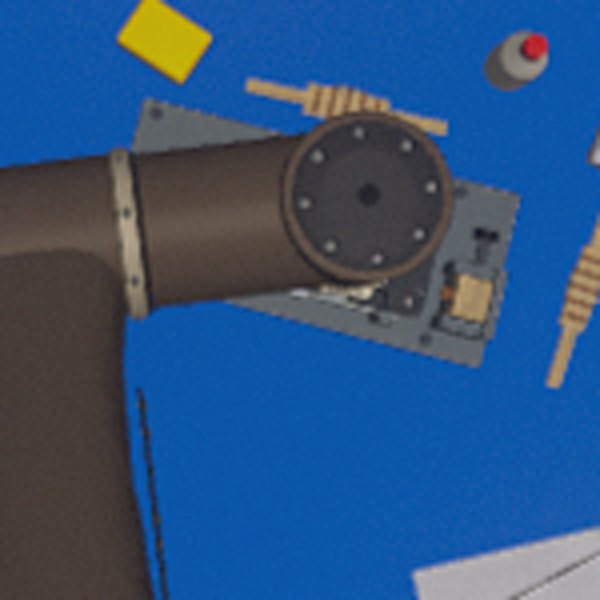

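The striker stands cocked by itself, with the handle in the scene crop at (312,310) clear of the fingers. Next I'll move over the trip button with the fingers shut.

Emit:
{"fn": "apply_moves", "kwargs": {"rows": [[[0.01,0,0.004],0],[[0.03,0,0.01],0],[[0.055,0,0.019],0],[[0.075,0,0.026],0],[[0.085,0,0.029],0],[[0.087,0.01,0.03],0],[[0.087,0.03,0.03],0],[[0.087,0.055,0.03],0],[[0.087,0.075,0.03],0],[[0.087,0.085,0.03],0],[[0.087,0.09,0.03],0],[[0.087,0.09,0.03],0]], "gripper": 0, "grip_force": 20}}

```text
time_s: 17.7
tcp_pos: [0.6059, -0.1375, 0.1503]
eef_rot: [-90.0, -0.0, -16.2]
contact_force: [1.0, -0.5, 0.6]
gripper_width: 0.0005
```

```bash
python3 - <<'E'
from h import *
s=get_state(); print(s['time_s'],s['tcp_pos'],s['contact_force'],s['gripper_width'])
c=cam('scene');p=c['pixels'][110:260,125:275]
cv2.imwrite('pics/s5.png',cv2.resize(p,None,fx=4,fy=4,interpolation=cv2.INTER_CUBIC))
E
```

```text
17.7 [ 0.60593514 -0.13752162  0.15031905] [ 1.02371454 -0.48995093  0.64246771] 0.00046488555902369106
```

View pics/s5.png

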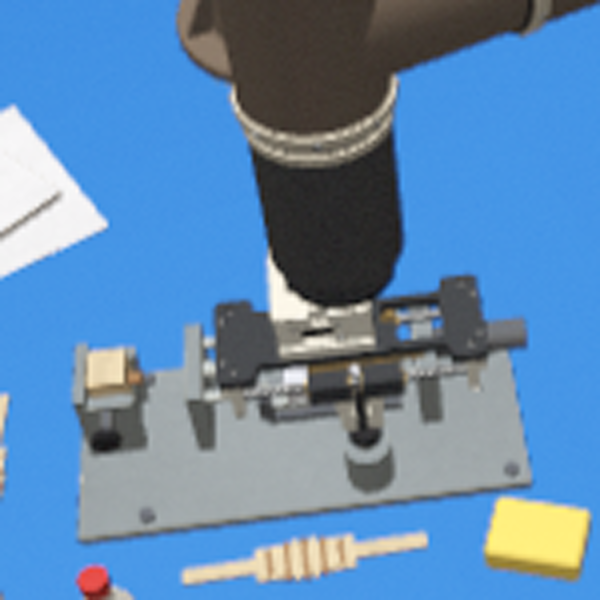

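The shut fingertips are above the cap at (365,425). Now press down in steps.

Emit:
{"fn": "apply_moves", "kwargs": {"rows": [[[0,0.003,0],0],[[0,0.007,0],0],[[0,0.011,0],0],[[0,0.014,0],0],[[0,0.016,0],0],[[0,0.016,0],0]]}}

```text
time_s: 18.5
tcp_pos: [0.606, -0.1375, 0.1348]
eef_rot: [-90.0, -0.0, -16.2]
contact_force: [-2.9, 0.9, 6.0]
gripper_width: 0.0006
```

Emit:
{"fn": "apply_moves", "kwargs": {"rows": [[[0,0.001,0],0],[[0,0.002,0],0],[[0,0.003,0],0],[[0,0.004,0],0],[[0,0.004,0],0]]}}

```text
time_s: 19.12
tcp_pos: [0.6061, -0.1375, 0.1305]
eef_rot: [-90.0, -0.0, -16.2]
contact_force: [-1.2, 0.2, 5.3]
gripper_width: 0.0007
```

```bash
python3 - <<'E'
from h import *
s=get_state(); print(s['time_s'],s['tcp_pos'],s['contact_force'],s['gripper_width'])
c=cam('scene');p=c['pixels'][110:260,125:275]
cv2.imwrite('pics/s6.png',cv2.resize(p,None,fx=4,fy=4,interpolation=cv2.INTER_CUBIC))
E
```

```text
19.125 [ 0.60605543 -0.13746131  0.13051278] [-1.21335022  0.23299107  5.29939926] 0.0007318193584714518
```

View pics/s6.png

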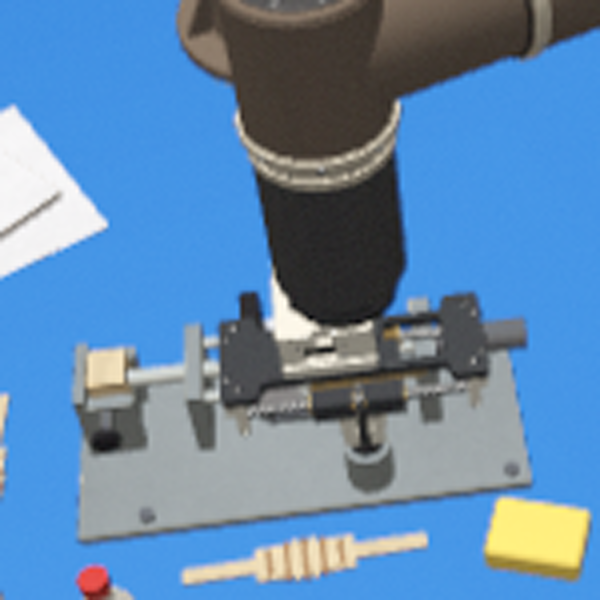

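It fired: the handle is now forward at (250,305) and the striker tip is at the clasp. I'll lift off and check.

Emit:
{"fn": "apply_moves", "kwargs": {"rows": [[[0,-0.005,0],0],[[0,-0.02,0],0],[[0,-0.045,0],0],[[0,-0.08,0],0],[[0,-0.12,0],0],[[0,-0.145,0],0],[[0,-0.15,0],0],[[0,-0.15,0],0],[[0,-0.15,0],0]]}}

```text
time_s: 20.3
tcp_pos: [0.6053, -0.1374, 0.2789]
eef_rot: [-90.0, 0.1, -16.2]
contact_force: [0.0, 0.2, -0.7]
gripper_width: 0.0003
```

```bash
python3 - <<'E'
from h import *
s=get_state(); print(s['time_s'],s['tcp_pos'],s['contact_force'],s['gripper_width'])
c=cam('scene')
p=c['pixels'][165:250,135:265]
cv2.imwrite('pics/s7.png',cv2.resize(p,None,fx=6,fy=6,interpolation=cv2.INTER_CUBIC))
cv2.imwrite('pics/s7f.png',c['pixels'])
W=world(c); m=np.zeros(W.shape[:2],bool); m[165:250,135:200]=1; m&=(W[...,2]>.12)&(W[...,2]<.14)
P=W[m];print('handle',P.mean(0))
a=np.load('scene0.npz');W0=world(a); m0=np.zeros(m.shape,bool); m0[165:250,135:265]=1; m0&=(W0[...,2]>.12)&(W0[...,2]<.14)
print('shift along u mm',1000*(np.median(P,0)-np.median(W0[m0],0))@[.28,.96,0],len(P),m0.sum())
d=np.abs(c['pixels'].astype(int)-a['pixels']).max(-1)>40; r,q=np.where(d); l=cv2.connectedComponentsWithStats(d.astype(np.uint8)); print([x.tolist() for x in l[2][1:] if x[4]>8])
E
```

```text
20.3 [ 0.60534911 -0.13742498  0.27890728] [ 0.00737451  0.1935996  -0.74942867] 0.0003435603003061311
handle [ 0.5064635  -0.18957108  0.12847754]
shift along u mm -9.403996438313778 64 62
[[0, 0, 20, 4, 40], [0, 0, 66, 82, 2917], [152, 0, 154, 108, 7564], [161, 53, 23, 14, 101], [162, 78, 15, 19, 133], [179, 95, 6, 4, 10], [0, 101, 35, 42, 736], [170, 106, 76, 84, 3154], [182, 113, 5, 6, 11], [184, 182, 12, 21, 162], [198, 188, 4, 4, 14], [179, 190, 4, 4, 12], [199, 193, 4, 14, 41], [179, 195, 5, 5, 19], [180, 201, 4, 9, 23], [156, 202, 4, 4, 14]]
```

View pics/s7.png

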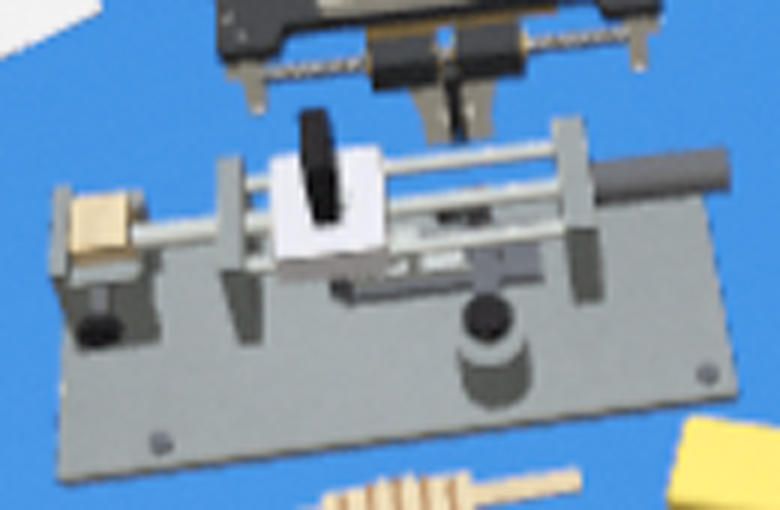

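The striker tip now meets the clasp face at (135,235). The orange pin end is gone, the handle is about 9.4 mm forward of where it started, and only the arm and the striker differ from the first picture. Handing in.

```bash
python3 -c "
from h import *
print(close_job())"
```

```text
the job is handed in; nothing more can be done
None
```

The pin setter was cocked, left standing cocked by itself, then fired with the trip button, and the pin looks flush. I handed the job in at about 20 s of the 48 s allowed.

- **Draw:** I drew the striker to about 52 mm, until the buffer added about 4 N (roughly 1 mm of compression; the limit is 3 mm). I then eased forward still gripping, until the force fell to about 0 at a draw of about 48 mm. That showed the sear holding before I opened the fingers.
- **Strike:** A press of about 10 mm on the trip button fired it.
- **Final check:** The pin's end no longer shows at the clasp. The handle stands 9.4 mm ahead of its start, against 10 mm expected for a flush pin. That difference is about the noise of the camera measurement, so I could not confirm the last half millimetre.
- **Other checks:** The scene camera showed nothing moved except the arm and the striker. The arm ended clear of everything, with no contact force beyond sensor noise.
- **Unclear or off:**
  - I never felt a distinct sear drag or snap in the force readings, so I judged the catch by the buffer contact and the forward ease.
  - On first closing the grip I pushed the handle forward with about 8 N, because the jaws were about 1 mm off centre. I corrected this at once. With the spring, that put roughly 16 N on the pin, just under the 18 N that moves it.

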